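# Clear the ear defenders off the service notebook and set its screen

## Task

The ear defenders have been left standing on the closed service notebook. Lift them off and hang them by the headband over the steel hanging rail, one cup on each side of it, without dropping them; then open the notebook's screen to 100 degrees from the keyboard, a little past upright, and leave it standing there. Leave the tools and parts lying about where they are.

Things in the scene. Friction and masses are not known exactly. Their poses are not given: they have to be found in the camera images.
- laptop: grey rugged notebook, shut, clipped in a dark steel dock tray screwed to the bench (cannot move). 265 wide x 200 deep; keyboard base up to z = 35 mm, closed lid 36 to 52 mm. Origin: centre of the tray's underside, on the bench. x points from the front edge to the hinge, y along the hinge (left, seen from the front), z up. The front faces the robot, give or take
- laptop_lid (a joint): hinge of the notebook's lid (the screen), rad: 0 = shut, 1.571 = upright, 1.745 = 100 degrees; stops at 2.3. The axis runs along the notebook's y, 90 mm behind its origin, 40 mm above the bench. Stiff friction hinge: the lid (0.5 kg) stays wherever it is left; raising it takes about 7 to 8 N at the pull tab near shut, 5 N near upright
- laptop_hinge (a point): middle of the hinge axis; does not move; y along the axis
- laptop_tab (a point): centre of the free part of the pull tab: a black tongue in the middle of the lid's front edge, 32 mm wide (y), 12 mm thick, 33 mm proud of the edge. The point lies 17 mm beyond the edge, 209 mm from the hinge axis; shut: 43 mm above the bench, 21 mm in front of the keyboard base. Turns with the lid (axes as the notebook's when shut); held by its sides, it pivots and can slip a little in the pads
- muffs: ear defenders: a pair of black cups joined by a rigid headband arch, 0.24 kg, standing upright on the cups on the closed lid. 164 mm across over the cups (x axis), cups 66 mm wide (y axis) and 84 mm high, 72 mm clear between the cushions, 154 mm high in all. Origin: centre of the underside, midway between the cups' bottoms; z up to the crown of the headband
- muffs_crown (a point): underside of the headband at its crown, midway between the cups, 138 mm above the origin: the place that rests on the rail. Axes as the ear defenders'
- muffs_top (a point): top of the headband at its crown, 154 mm above the origin. The headband has a grey pad here, 26 mm wide (y), 16 mm thick, flat for 23 mm along x, then curving down
- rail: hanging rail: a horizontal steel tube, 16 mm thick and 300 mm long, on two posts with round feet fixed to the bench. Origin: on the bench midway between the posts; y axis along the tube, z up. Posts at y = -150 and +150 mm. A brass and wire flue brush (38 mm thick) already hangs on the tube at y = +105 mm, its hook reaching 5 mm above the tube; the rest is free
- rail_mid (a point): axis of the tube midway between the posts, 158 mm above the bench. Axes as the rail's
- rail_free (a point): top of the tube (166 mm above the bench) in the middle of its free part, 45 mm from the middle towards the post without the brush. Axes as the rail's
- wrench: spanner lying on the bench between notebook and rail, 190 mm long; leave it where it is
- tape: white roll of thread tape, 54 mm across, 14 mm high; leave it where it is
- valve: brass ball valve with a flat steel lever, 86 mm long, 37 mm high; leave it where it is
- gauge: round pressure gauge lying face up, 60 mm across, 21 mm high; leave it where it is
- mug: white mug, 80 mm across, 92 mm high; leave it where it is
- flask: steel vacuum flask with a black cup cap, 84 mm across, 240 mm high; leave it where it is
- screwdriver: screwdriver, 200 mm long, lying on the bench behind; leave it where it is
There are look-alikes about, which are no part of the job. Leave any green look-alike of the muffs alone.

How it is judged:
By the outcome, as a careful person would: the job done as asked, in the order asked, and still so for the second after the job is handed in, with the robot touching nothing.
It also fails if it takes over 69 s, if anything falls off the work surface, if the arm or the gripper's body presses on something with over 40 N, if the wrist force passes 120 N, or if a joint passes its speed limit or range.

## Robot

A 6-joint arm with a two-finger parallel gripper is mounted at the origin on the work surface. World frame = base frame: x ahead of the robot, y to its left, z up, the work surface at z = 0. Lengths are in m, angles in rad, forces in N, time in s.
With the tool pointing down it reaches from about 0.325 to 0.875 m from the base axis. Payload 4.4 kg.
Tool frame: the origin (TCP) lies midway between the tips of the shut fingers; the grasp point (between the pads) lies 19 mm behind it; z points along the fingers, y is the line along which they close (so a half turn about z gives the same grasp; the last joint's range is limited). The gripper opens to 85 mm and grips with 20 to 120 N. Pads are 22 mm wide; open, the fingers measure 114 mm over their backs; the gripper's body (76 mm by 85 mm) begins 54 mm behind the grasp point. The pads swing forward as they close: fully open they stand 13 mm farther back than shut.
Start: joints at [1.129, 0.207, 1.542, -0, 1.393, -0.15], TCP at [0.165, 0.551, 0.231] pointing down, gripper open.
Joint ranges: [-2.73, 2.73], [-0.86, 2.22], [0.23, 2.46], [-1.11, 4.25], [0.08, 2.63], [-2.82, 2.82]. Speed limits (rad/s): [2.79, 2.79, 3.14, 3.14, 3.14, 3.14].

## Interface

Orientations are given as a 3x3 rotation matrix whose columns are the frame's x, y, z axes.
In Python, from plant import sense, read_camera, hand_in gives the robot as it stands.
- The arm moves only by the tool apply_moves, never from a script. Its argument "deltas" is a list that holds one entry, the list of rows, each a list of 7 numbers: the closure, from -1 (fully open) to 1 (shut), then the shift along the tool's x, y, z as a fraction of full scale, then the turn, a rotation vector about the tool's x, y, z as a fraction of full scale. In form: [[[fingers, x, y, z, rx, ry, rz], ...]]. A call has 1 to 20 rows; each row shifts and turns the commanded pose from where the row before left it, along the tool's axes as they then stand; what a row does not reach is not made up. Full scale, the value 1, is 0.05 m for a shift and 8 degrees for a turn. A row lasts 1/8 s, in which the tool goes at most 62.5 mm and 10.7 degrees, less where a joint would pass 70% of its speed; a pose out of reach is approached as far as the arm can. A call with a number of a shift or a turn outside -1 to 1 is refused whole. A call with a gripper value outside its range is refused whole. The fingers move at their own pace and stop on an object; "newtons" is the grip in N (left out, the last holds). Time passes only in rows, so rows that do not move let the fingers close. It gives the time, the measured TCP pose, the force, the opening and the grip force at its end, in the units of the state.
- sense(): the state, without advancing time (a new reading comes with each control period).
- read_camera(name): name is "scene" or "top" or "wrist"; returns a dict with "img" (384x512x3 uint8, blue, green, red), "intrinsics" (3x3 intrinsics, pixels), "pose" (4x4, takes a point from camera to world coordinates). Camera axes: x right, y down, z forward; pixel columns grow to the right and rows downward; lengths in m; the calibration is good to about 2 mm. A picture is of the moment at which its call begins. There is no depth.
- hand_in(): hands the job in; it is judged then, once.
The state is a dict: "time_s": time; "joint_pos": joint angles; "joint_vel": joint speeds; "effort": joint torques, N m; "ee_pos": TCP position; "tool_rot": TCP orientation; "wrist_force": force on the tool from outside, world axes, zero at the start; "moment": the same for the moment, N m; "grip_width": finger opening in m; "finger_force": force on a finger pad.
Only numpy, scipy, OpenCV 4.12 (cv2) and the standard library are available. Lean on these libraries where they do the work, as an engineer would, in place of code of your own. Each camera call takes 0.05 s, during which the arm holds its last target. There are 200 camera calls.

## Working session

There is one attempt and no reset: what is moved stays moved. The work goes in short steps, Python scripts to look and compute and a tool call to move; the robot and the scene stay as the last step left them, time stands still between calls to the robot, and variables do not carry over. Pictures are saved under pics/ and viewed, at most 10 in all, crops included, and the job is handed in when it is done.

Besides the shell and the picture viewer there is one more tool, called after "Request:" as name([rows], argument=value, ...), one row to a line, values as JSON. apply_moves: Moves the arm, as the interface text tells. Its arguments: {"type":"object","properties":{"deltas":{"type":"array"},"newtons":{"type":"number"}},"required":["deltas"]}

```bash
mkdir -p pics; ls
python3 - <<'E'
from plant import *
import cv2,numpy as np
for n in("scene","top"):
    c=read_camera(n);cv2.imwrite(f"pics/{n}0.png",cv2.resize(c["img"],(800,600),interpolation=cv2.INTER_CUBIC));cv2.imwrite(f"{n}0_raw.png",c["img"]);np.savez(f"{n}0.npz",K=c["intrinsics"],T=c["pose"])
    print(n,c["intrinsics"],c["pose"].round(4))
s=sense();print(s)
E
```

```text
pics
scene [[472.32548064   0.         259.10234035]
 [  0.         472.32548064 191.99053653]
 [  0.           0.           1.        ]] [[ 0.8086  0.498  -0.3134  0.9273]
 [ 0.5882 -0.6963  0.4113 -0.3745]
 [-0.0134 -0.517  -0.8559  1.197 ]
 [ 0.      0.      0.      1.    ]]
top [[485.53731801   0.         263.86767051]
 [  0.         485.53731801 195.57291118]
 [  0.           0.           1.        ]] [[-0.0258 -0.995   0.0965  0.4426]
 [-0.9994  0.0236 -0.0236  0.1412]
 [ 0.0212 -0.0971 -0.9951  1.5085]
 [ 0.      0.      0.      1.    ]]
{'time_s': 0.1, 'joint_pos': array([ 1.12851496e+00,  2.07378244e-01,  1.54284102e+00, -2.54976680e-05,
        1.39356214e+00, -1.50490950e-01]), 'joint_vel': array([-1.08492677e-03, -5.66252533e-05, -2.11379915e-03,  2.61113209e-04,
        1.67119366e-03, -3.63314540e-04]), 'effort': array([-9.56593867e-04, -3.84095871e+01, -2.92545766e+01, -3.12327365e-04,
        4.94117994e-03, -4.82983936e-06]), 'ee_pos': array([0.16511155, 0.5500347 , 0.23020305]), 'tool_rot': array([[-9.57731530e-01,  2.87662096e-01, -9.14105777e-04],
       [ 2.87663388e-01,  9.57729513e-01, -1.98888258e-03],
       [ 3.03339948e-04, -2.16777032e-03, -9.99997604e-01]]), 'wrist_force': array([0.60599931, 0.41777396, 0.22765141]), 'moment': array([ 0.04603992, -0.07018585, -0.02969957]), 'finger_force': 0.0, 'grip_width': 0.0851601411126369}
```

View pics/scene0.png

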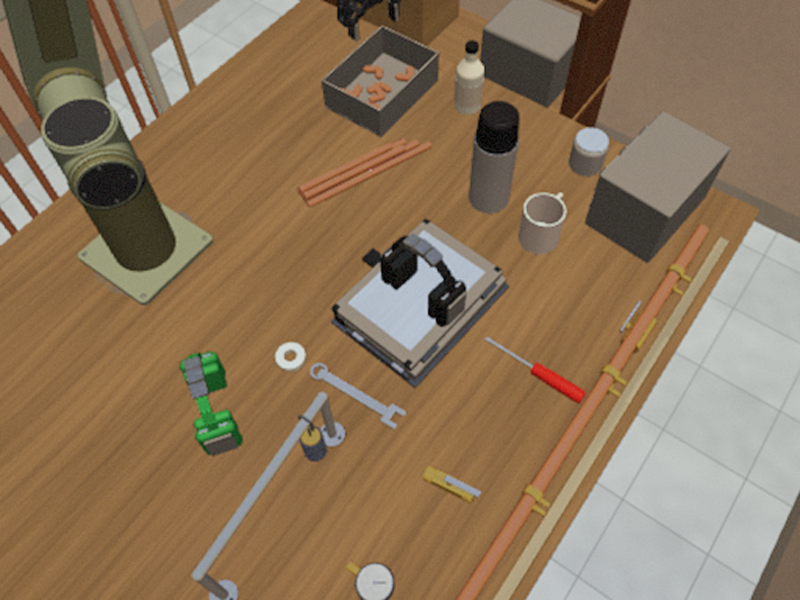

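View pics/top0.png

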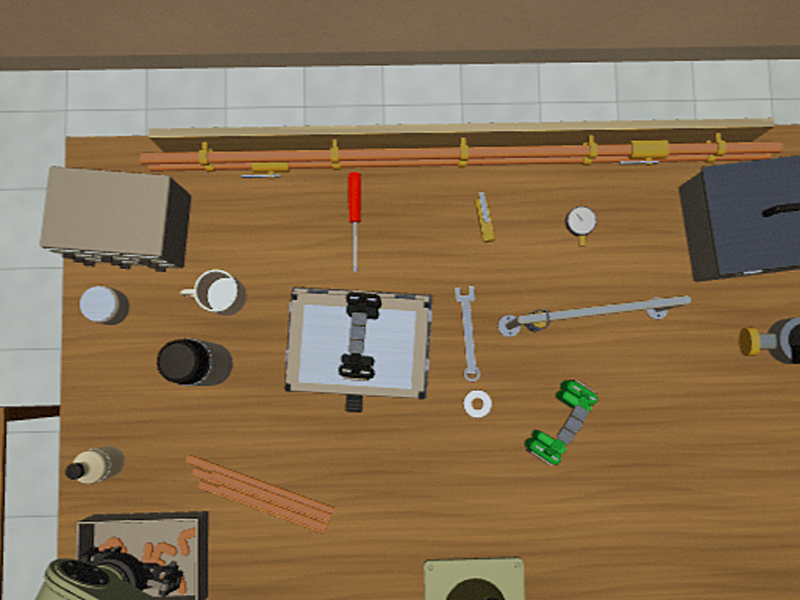

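The look-alikes: the black muffs stand on the notebook (scene 425,275; top 358,335), and the green pair lies on the bench (scene 210,405; top 562,425). I choose the black pair. The rail runs from top (510,322) to (690,300), with its brush end at (540,320). The pull tab is at top (354,403). Next I'll fit these and check with an overlay crop.

```bash
cat > h.py <<'E'
import numpy as np,cv2
C={n:np.load(n+"0.npz") for n in("scene","top")}
def ray(n,u,v,z,s=1.5625):
    K,T=C[n]["K"],C[n]["T"];d=T[:3,:3]@np.linalg.inv(K)@[u/s,v/s,1];o=T[:3,3];return (o+d*(z-o[2])/d[2])
def proj(n,P,K=None,T=None):
    if K is None:K,T=C[n]["K"],C[n]["T"]
    q=(np.asarray(P)-T[:3,3])@T[:3,:3]@K.T;return q[...,:2]/q[...,2:]
def fr(x,y,a,P):
    P=np.asarray(P,float);c,s=np.cos(a),np.sin(a);return P@np.array([[c,s,0],[-s,c,0],[0,0,1]])+[x,y,0]
E
cat > ov.py <<'E'
from h import *
r=lambda n,u,v,z:print(n,u,v,z,ray(n,u,v,z).round(4))
print("lid top corners")
for u,v in((292,289),(432,295),(427,398),(286,390)): r("top",u,v,.045)
r("top",354,404,.049)
for u,v in((427,223),(506,284),(413,373),(335,312)): r("scene",u,v,.045)
r("scene",372,257,.049)
print("rail");[r("top",*p,.166) for p in((510,322),(690,299))];[r("top",*p,0) for p in((507,326),(657,315))]
[r("scene",*p,.166) for p in((324,396),(199,575))];[r("scene",*p,0) for p in((333,434),(222,592))]
print("muffs");r("top",357,335,.154);r("scene",423,246,.206);r("top",358,335,.206)
[r("top",*p,.136) for p in((363,305),(356,367))]
def crop(n,x,y,w,h,W):
    i=cv2.imread(n+"0_raw.png")[y:y+h,x:x+w];return cv2.resize(i,(W,300),interpolation=cv2.INTER_CUBIC)
a=np.hstack([crop("top",175,177,120,90,400),crop("scene",200,138,144,108,400)])
b=np.hstack([crop("top",312,165,140,105,400),crop("scene",120,245,185,139,400)])
cv2.imwrite("pics/crop1.png",np.vstack([a,b]))
E
python3 ov.py
```

```text
lid top corners
top 292 289 0.045 [0.6223 0.3387 0.045 ]
top 432 295 0.045 [0.6043 0.0678 0.045 ]
top 427 398 0.045 [0.4059 0.083  0.045 ]
top 286 390 0.045 [0.4282 0.3521 0.045 ]
top 354 404 0.049 [0.3983 0.2226 0.049 ]
scene 427 223 0.045 [0.4376 0.3456 0.045 ]
scene 506 284 0.045 [0.637  0.3154 0.045 ]
scene 413 373 0.045 [0.6032 0.0686 0.045 ]
scene 335 312 0.045 [0.4177 0.0851 0.045 ]
scene 372 257 0.049 [0.4009 0.2177 0.049 ]
rail
top 510 322 0.166 [ 0.5393 -0.0637  0.166 ]
top 690 299 0.166 [ 0.5728 -0.389   0.166 ]
top 507 326 0 [ 0.5434 -0.0827  0.    ]
top 657 315 0 [ 0.5582 -0.3858  0.    ]
scene 324 396 0.166 [ 0.5501 -0.0878  0.166 ]
scene 199 575 0.166 [ 0.5786 -0.3866  0.166 ]
scene 333 434 0 [ 0.5466 -0.0873  0.    ]
scene 222 592 0 [ 0.5687 -0.3858  0.    ]
muffs
top 357 335 0.154 [0.5235 0.2092 0.154 ]
scene 423 246 0.206 [0.5278 0.2027 0.206 ]
top 358 335 0.206 [0.5204 0.2049 0.206 ]
top 363 305 0.136 [0.5789 0.1982 0.136 ]
top 356 367 0.136 [0.467 0.213 0.136]
```

View pics/crop1.png

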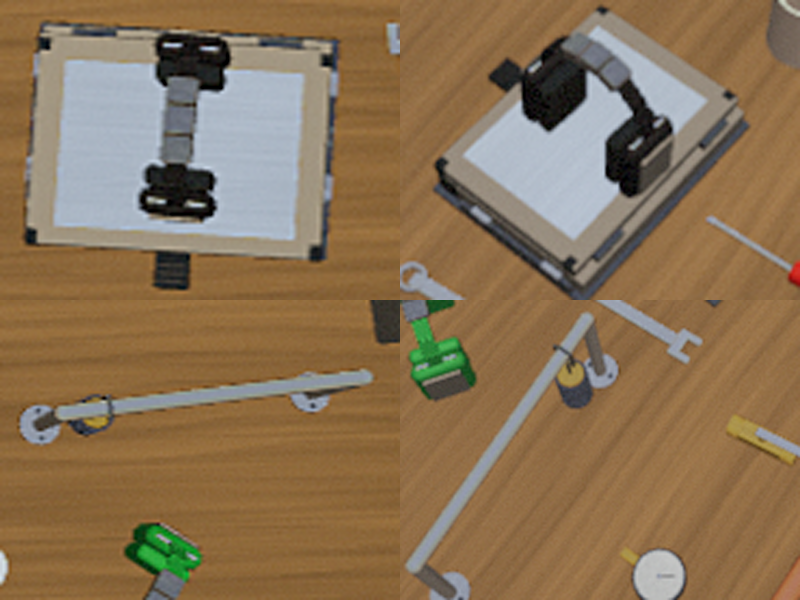

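The crop confirms it: the black muffs stand on the lid with the crown pad at panel 1 (180,120). The tab tip is at panel 1 (171,289) and panel 2 (497,67). The rail is clear apart from the brush near its left post. Now a least-squares fit.

```bash
cat > fit.py <<'E'
from h import *
from scipy.optimize import least_squares as LS
A=lambda u,v:("top",175+u/3.3333,177+v/3.3333)
B=lambda u,v:("scene",200+(u-400)/2.7778,138+v/2.7778)
D=lambda u,v:("top",312+u/2.857,165+(v-300)/2.857)
E=lambda u,v:("scene",120+(u-400)/2.162,245+(v-300)/2.162)
def fit(obs,x0,name):
    f=lambda p:np.concatenate([proj(o[0],fr(*p,np.array(P)/1e3))-o[1:] for o,P in obs])
    s=LS(f,x0,loss="soft_l1");print(name,s.x.round(4),"res px",s.fun.round(1));return s.x
L=fit([(A(28,242),(-102,132,52)),(A(325,260),(-102,-132,52)),(A(155,288),(-135,16,49)),(A(188,290),(-135,-16,49)),
 (B(442,162),(-102,-132,52)),(B(603,8),(-102,132,52)),(B(488,76),(-135,-16,49)),(B(507,58),(-135,16,49)),(B(736,97),(98,132,52)),(A(333,46),(98,-132,52)),(A(45,32),(98,132,52))],[.52,.2,-.08],"laptop")
R=fit([(D(40,425),(0,150,0)),(D(310,392),(0,-150,0)),(E(600,371),(0,150,0)),(E(450,590),(0,-150,0)),
 (D(57,412),(0,158,160)),(D(372,377),(0,-158,160)),(E(589,318),(0,158,160)),(E(413,567),(0,-158,160))],[.56,-.23,.07],"rail")
# muffs: z base .052: crown pad, cup outer bits
M=fit([(A(180,119),(0,0,206)),(B(596,56),(0,0,206)),(A(192,38),(70,0,136)),(A(177,213),(-76,0,136))],[.52,.2,-.1],"muffs")
p=lambda n,F,P:print(n,fr(*F,np.array(P)/1e3).round(4))
p("tab",L,(-119,0,43));p("hinge",L,(90,0,40));p("railfree",R,(0,-45,166));p("crowntop",M,(0,0,206))
for u,v in((597,395),(570,380),(562,425)):print("green",ray("top",u,v,.084).round(3))
def crop(n,x,y,w,h,W,H=300):
    i=cv2.imread(n+"0_raw.png")[y:y+h,x:x+w];i=cv2.resize(i,(W,H),interpolation=cv2.INTER_CUBIC);s=W/w
    box=lambda x0,x1,y0,y1,z:[(x0,y0,z),(x1,y0,z),(x1,y1,z),(x0,y1,z)]
    for F,b,c in((L,box(-102,98,-132,132,52),(0,0,255)),(L,box(-135,-102,-16,16,49),(0,0,255)),(R,box(-8,8,-150,150,158),(255,0,0)),(M,box(-12,12,-13,13,206),(0,255,255)),(M,box(-82,-36,-33,33,136),(0,255,0)),(M,box(36,82,-33,33,136),(0,255,0)),(M,box(-82,-36,-33,33,52),(255,0,255)),(M,box(36,82,-33,33,52),(255,0,255))):
        q=(proj(n,fr(*F,np.array(b)/1e3))-[x,y])*s
        cv2.polylines(i,[q.round().astype(int)],True,c,1)
    return i
a=np.hstack([crop("top",175,177,120,90,400),crop("scene",200,138,144,108,400)])
b=np.hstack([crop("top",312,165,140,105,400),crop("scene",120,245,185,139,400)])
cv2.imwrite("pics/crop2.png",np.vstack([a,b]))
E
python3 fit.py
```

```text
laptop [ 0.5186  0.2108 -0.08  ] res px [-0.2  0.3 -0.6 -0.3  0.1 -0.3  1.  -0.3 -3.5 -0.5 -1.6 -2.2 -1.  -1.1
 -0.5 -1.4  3.7  1.3  0.5 -2.7 -0.6 -3.5]
rail [ 0.5582 -0.2363  0.0908] res px [-0.2 -0.5 -0.3  0.1  0.1 -0.6 -0.1  0.5 -0.5  0.3  0.2 -0.3  0.5 -3.1
 -2.4  1.2]
muffs [ 0.5267  0.2041 -0.105 ] res px [ 0.4 -0.6  0.1 -1.3  0.1  0.7  0.2 -0.4]
tab [0.4    0.2203 0.043 ]
hinge [0.6083 0.2036 0.04  ]
railfree [ 0.5623 -0.2811  0.166 ]
crowntop [0.5267 0.2041 0.206 ]
green [ 0.404 -0.235  0.084]
green [ 0.433 -0.185  0.084]
green [ 0.35  -0.166  0.084]
```

View pics/crop2.png

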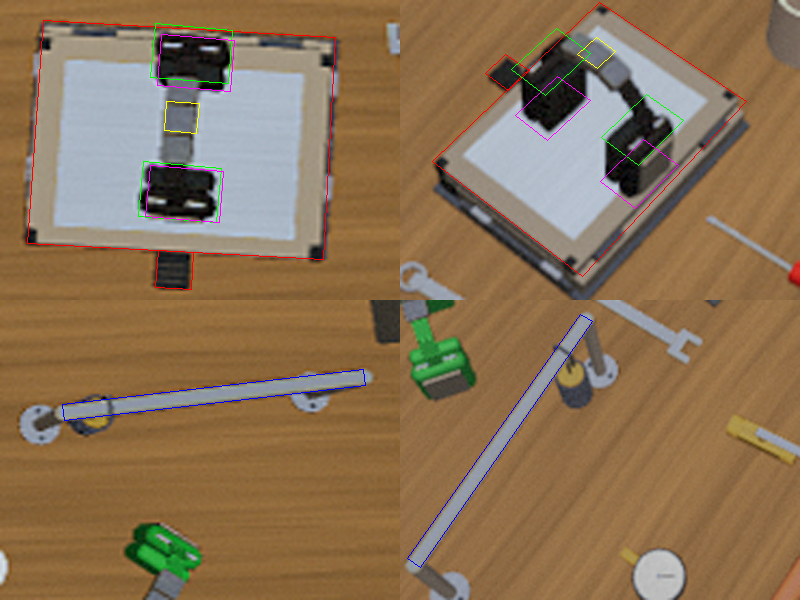

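Request:
apply_moves([
  [[-1,0,0,-0.4,0,0,-0.67],[-1,0,0,-0.4,0,0,-0.67],[-1,-0.66,-0.51,0,0,0,0],[-1,-0.66,-0.51,0,0,0,0],[-1,-0.66,-0.51,0,0,0,0],[-1,-0.66,-0.51,0,0,0,0],[-1,-0.66,-0.51,0,0,0,0],[-1,-0.66,-0.51,0,0,0,0],[-1,-0.66,-0.51,0,0,0,0],[-1,-0.66,-0.51,0,0,0,0],[-1,-0.66,-0.51,0,0,0,0],[-1,-0.66,-0.51,0,0,0,0],[-1,-0.66,-0.51,0,0,0,0],[-1,-0.66,-0.51,0,0,0,0],[-1,0,0,0,0,0,0],[-1,0,0,0,0,0,0]],
], newtons=40)

```text
time_s: 2.1
ee_pos: [0.5267, 0.2051, 0.2706]
tool_rot: [[-0.994, 0.105, -0.002], [0.105, 0.994, 0.0], [0.002, -0.0, -1.0]]
wrist_force: [-1.0, -0.7, 0.0]
grip_width: 0.0854
finger_force: 0.0
```

Run:
```python
from h import *
from plant import *
c=read_camera("wrist");K,T=c["intrinsics"],c["pose"];i=c["img"].copy()
for P,col in (([(-12,-13,206),(12,-13,206),(12,13,206),(-12,13,206)],(0,255,255)),([(-82,-33,136),(-36,-33,136),(-36,33,136),(-82,33,136)],(0,255,0)),([(82,-33,136),(36,-33,136),(36,33,136),(82,33,136)],(0,255,0))):
    q=proj(0,fr(.5267,.2041,-.105,np.array(P)/1e3),K,T);print(q.round())
    cv2.polylines(i,[q.round().astype(int)],True,col,1)
cv2.imwrite("pics/w1.png",i);print(T.round(3))
```

```text
[[240. 190.]
 [241. 219.]
 [274. 219.]
 [274. 190.]]
[[222.  99.]
 [224. 148.]
 [291. 148.]
 [292.  99.]]
[[227. 256.]
 [226. 217.]
 [289. 217.]
 [287. 257.]]
[[ 0.105  0.959  0.263  0.459]
 [ 0.995 -0.101 -0.028  0.211]
 [ 0.     0.264 -0.964  0.414]
 [ 0.     0.     0.     1.   ]]
```

View pics/w1.png

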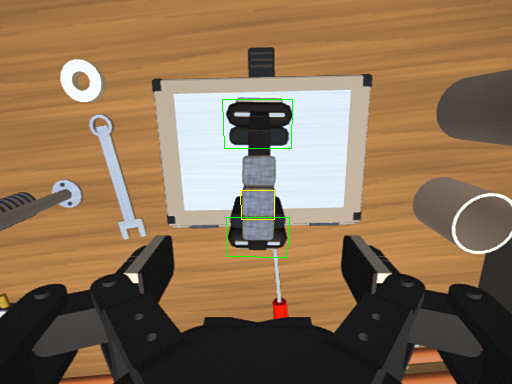

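The wrist view shows the pads straddling the crown. The middle grey pad is at (258,200), centred between the fingers and about 3 mm nearer the robot than fitted. Descending to grip.

Request:
apply_moves([
  [[-1,0.06,0,0.42,0,0,0],[-1,0,0,0.42,0,0,0],[-1,0,0,0.42,0,0,0],[-1,0,0,0.41,0,0,0],[-1,0,0,0,0,0,0],[1,0,0,0,0,0,0],[1,0,0,0,0,0,0],[1,0,0,0,0,0,0],[1,0,0,0,0,0,0],[1,0,0,0,0,0,0],[1,0,0,0,0,0,0],[1,0,0,0,0,0,0]],
], newtons=40)

```text
time_s: 3.65
ee_pos: [0.5249, 0.2056, 0.1888]
tool_rot: [[-0.995, 0.105, 0.002], [0.105, 0.995, 0.001], [-0.002, 0.001, -1.0]]
wrist_force: [-0.1, 1.1, 5.0]
grip_width: 0.0251
finger_force: 41.0
```

Request:
apply_moves([
  [[1,0,0,-0.2,0,0,0],[1,0,0,-0.4,0,0,0],[1,0,0,-0.5,0,0,0],[1,0,0,-0.5,0,0,0],[1,0,0,-0.5,0,0,0],[1,0,0,-0.5,0,0,0],[1,0,0,-0.4,0,0,0],[1,0,0,-0.2,0,0,0],[1,0,0,0,0,0,0]],
], newtons=50)

```text
time_s: 4.78
ee_pos: [0.5243, 0.2052, 0.3478]
tool_rot: [[-0.995, 0.105, 0.0], [0.105, 0.995, -0.0], [-0.0, -0.0, -1.0]]
wrist_force: [-0.4, -0.1, -1.9]
grip_width: 0.025
finger_force: 49.6
```

Request:
apply_moves([
  [[1,-0.04,-0.2,0,0,0,0],[1,-0.08,-0.4,0,0,0,0],[1,-0.11,-0.6,0,0,0,0],[1,-0.11,-0.6,0,0,0,0],[1,-0.11,-0.6,0,0,0,0],[1,-0.11,-0.6,0,0,0,0],[1,-0.11,-0.6,0,0,0,0],[1,-0.11,-0.6,0,0,0,0],[1,-0.11,-0.6,0,0,0,0],[1,-0.11,-0.6,0,0,0,0],[1,-0.11,-0.6,0,0,0,0],[1,-0.11,-0.6,0,0,0,0],[1,-0.11,-0.6,0,0,0,0],[1,-0.11,-0.6,0,0,0,0],[1,-0.11,-0.6,0,0,0,0],[1,-0.11,-0.6,0,0,-0.35,-0.35],[1,-0.08,-0.4,0,0,0,-0.35],[1,-0.05,-0.22,0,0,0,-0.35]],
])

```text
time_s: 7.02
ee_pos: [0.5635, -0.2848, 0.3471]
tool_rot: [[-0.998, -0.041, 0.047], [-0.041, 0.999, -0.004], [-0.047, -0.006, -0.999]]
wrist_force: [0.5, 0.1, -1.8]
grip_width: 0.0248
finger_force: 49.6
```

One stray tilt of 2.8° went in; taking it out and finishing the yaw.

Request:
apply_moves([
  [[1,0,0.06,0,0,0.34,0],[1,0,0,0,0,0,-0.35],[1,0,0,0,0,0,0],[1,0,0,0,0,0,0]],
])

```text
time_s: 7.52
ee_pos: [0.5643, -0.2798, 0.3478]
tool_rot: [[-0.996, -0.089, 0.0], [-0.089, 0.996, -0.006], [0.0, -0.006, -1.0]]
wrist_force: [0.5, -0.2, -1.9]
grip_width: 0.0246
finger_force: 49.6
```

Run:
```python
from h import *
from plant import *
s=sense();print(s["ee_pos"],s["tool_rot"].round(3))
out=[]
for n,(x,y,w,h) in (("top",(300,150,160,120)),("scene",(100,200,200,150)),("wrist",(0,0,512,384))):
    c=read_camera(n);K,T=c["intrinsics"],c["pose"];i=c["img"].copy()[y:y+h,x:x+w];i=cv2.resize(i,(400,300),interpolation=cv2.INTER_CUBIC)
    for P,col in (([(-8,-150,158),(8,-150,158),(8,150,158),(-8,150,158)],(255,0,0)),([(0,-45,166),(0,-44,166)],(0,0,255))):
        q=(proj(0,fr(.5582,-.2363,.0908,np.array(P)/1e3),K,T)-[x,y])*400/w
        cv2.polylines(i,[q.round().astype(int)],True,col,1)
    for P in ([(-82,-33,.012),(-36,-33,.012),(-36,33,.012),(-82,33,.012)],[(82,-33,.012),(36,-33,.012),(36,33,.012),(82,33,.012)],[(-12,-13,154),(12,-13,154),(12,13,154),(-12,13,154)]):
        P=np.array(P)/1e3+[0,0,s["ee_pos"][2]-.1388+.002]
        q=(proj(0,fr(*s["ee_pos"][:2],.0908,P),K,T)-[x,y])*400/w
        cv2.polylines(i,[q.round().astype(int)],True,(0,255,0),1)
    out.append(i)
out.append(out[0]*0)
cv2.imwrite("pics/h1.png",np.vstack([np.hstack(out[:2]),np.hstack(out[2:])]))
```

```text
[ 0.56427063 -0.27978782  0.34775507] [[-0.996 -0.089  0.   ]
 [-0.089  0.996 -0.006]
 [ 0.    -0.006 -1.   ]]
```

View pics/h1.png

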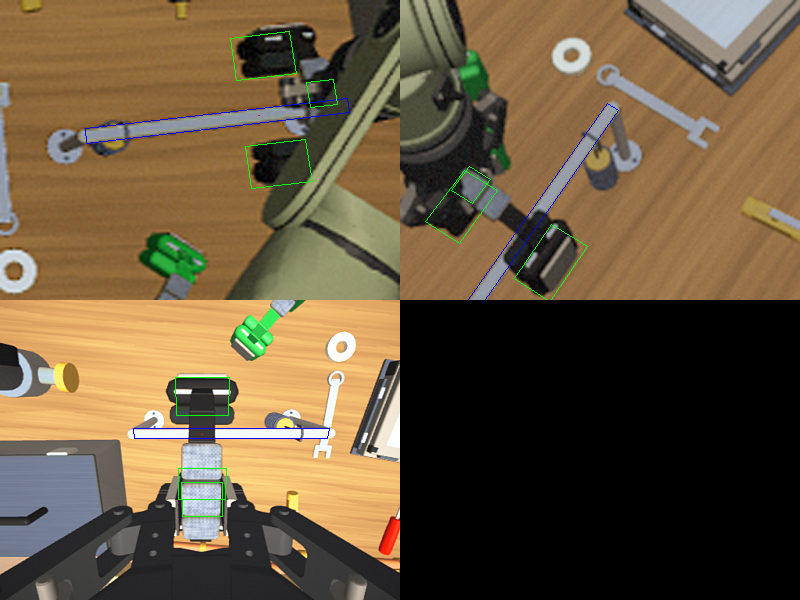

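The muffs hang level over the rail: crown at (.564,-.280) against rail_free at (.562,-.281), with one cup each side (top panel 275,55 and 280,163). Lowering.

Request:
apply_moves([
  [[1,0.02,-0.02,0.2,0,0,0],[1,0,0,0.4,0,0,0],[1,0,0,0.45,0,0,0],[1,0,0,0.45,0,0,0],[1,0,0,0.45,0,0,0],[1,0,0,0.45,0,0,0],[1,0,0,0.4,0,0,0],[1,0,0,0.4,0,0,0],[1,0,0,0.2,0,0,0],[1,0,0,0.1,0,0,0],[1,0,0,0,0,0,0],[1,0,0,0,0,0,0]],
])

```text
time_s: 9.18
ee_pos: [0.5649, -0.2817, 0.1742]
tool_rot: [[-0.996, -0.09, 0.003], [-0.091, 0.996, -0.007], [-0.002, -0.007, -1.0]]
wrist_force: [0.2, -0.4, -1.4]
grip_width: 0.0251
finger_force: 49.6
```

Request:
apply_moves([
  [[1,0,0,0.04,0,0,0],[1,0,0,0.02,0,0,0],[1,0,0,0,0,0,0]],
])

```text
time_s: 9.55
ee_pos: [0.5642, -0.2812, 0.1701]
tool_rot: [[-0.996, -0.091, 0.001], [-0.091, 0.996, -0.006], [-0.001, -0.006, -1.0]]
wrist_force: [0.7, -0.2, -2.4]
grip_width: 0.0245
finger_force: 49.6
```

Request:
apply_moves([
  [[1,0,0,0.03,0,0,0],[1,0,0,0.02,0,0,0],[1,0,0,0.02,0,0,0],[1,0,0,0,0,0,0]],
])

```text
time_s: 10.05
ee_pos: [0.5642, -0.2812, 0.1664]
tool_rot: [[-0.996, -0.091, 0.001], [-0.091, 0.996, -0.006], [-0.0, -0.006, -1.0]]
wrist_force: [-0.2, 0.3, -2.3]
grip_width: 0.025
finger_force: 49.6
```

Request:
apply_moves([
  [[1,0,0,0.03,0,0,0],[1,0,0,0,0,0,0]],
])

```text
time_s: 10.3
ee_pos: [0.5645, -0.2814, 0.166]
tool_rot: [[-0.996, -0.091, 0.002], [-0.091, 0.996, -0.006], [-0.001, -0.006, -1.0]]
wrist_force: [-0.7, 1.2, 2.4]
grip_width: 0.025
finger_force: 52.0
```

Request:
apply_moves([
  [[1,0,0,0.03,0,0,0],[1,0,0,0,0,0,0]],
])

```text
time_s: 10.55
ee_pos: [0.5645, -0.2814, 0.1659]
tool_rot: [[-0.996, -0.091, 0.002], [-0.091, 0.996, -0.007], [-0.001, -0.007, -1.0]]
wrist_force: [-5.0, 2.4, 9.3]
grip_width: 0.025
finger_force: 55.2
```

Request:
apply_moves([
  [[1,0,0,-0.02,0,0,0],[0.2,0,0,0,0,0,0],[0,0,0,0,0,0,0],[-0.2,0,0,0,0,0,0],[-0.2,0,0,0,0,0,0],[-0.2,0,0,0,0,0,0],[-0.2,0,0,0,0,0,0]],
])

```text
time_s: 11.42
ee_pos: [0.5643, -0.2812, 0.1646]
tool_rot: [[-0.996, -0.091, 0.001], [-0.091, 0.996, -0.006], [-0.001, -0.006, -1.0]]
wrist_force: [-0.3, 0.0, 0.1]
grip_width: 0.0512
finger_force: 0.0
```

Run:
```python
from h import *
from plant import *
out=[]
for n,(x,y,w,h) in (("top",(300,150,160,120)),("scene",(60,220,212,159)),("wrist",(0,0,512,384))):
    i=read_camera(n)["img"][y:y+h,x:x+w];out.append(cv2.resize(i,(400,300),interpolation=cv2.INTER_CUBIC))
out.append(out[0]*0)
cv2.imwrite("pics/h2.png",np.vstack([np.hstack(out[:2]),np.hstack(out[2:])]))
```

```text
(no output)
```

View pics/h2.png

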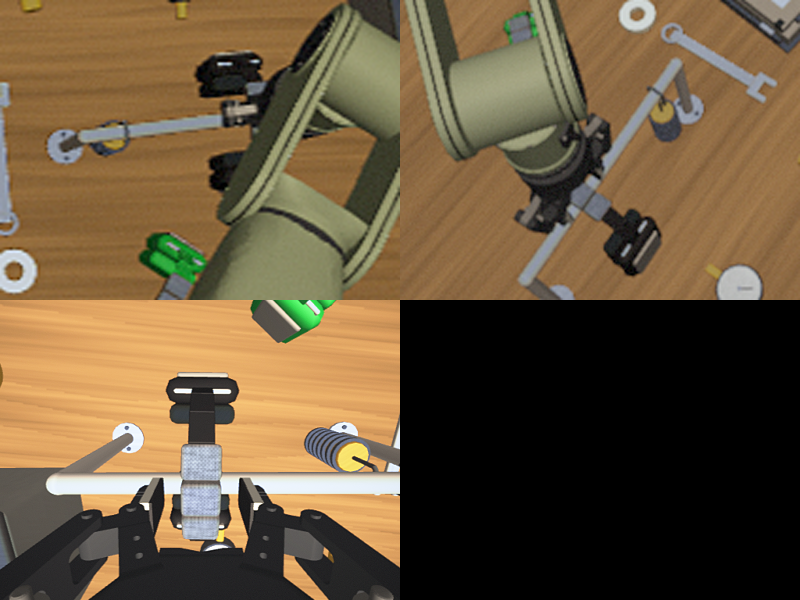

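The headband rests on the rail, with cups on both sides and the fingers clear (wrist panel 201,490). Retreating upward, then across to above the tab.

Request:
apply_moves([
  [[-0.2,0,0,-0.1,0,0,0],[-0.2,0,0,-0.3,0,0,0],[-0.2,0,0,-0.5,0,0,0],[-0.5,0,0,-0.6,0,0,0],[-1,0,0,-0.6,0,0,0],[-1,0,0,-0.6,0,0,0],[-1,0,0,0,0,0,0]],
])

```text
time_s: 12.45
ee_pos: [0.5659, -0.2816, 0.3048]
tool_rot: [[-0.996, -0.091, 0.009], [-0.091, 0.996, -0.011], [-0.008, -0.012, -1.0]]
wrist_force: [-0.1, -0.5, -0.1]
grip_width: 0.0855
finger_force: 0.0
```

Request:
apply_moves([
  [[-1,0.13,0.57,0,0,0,0],[-1,0.13,0.57,0,0,0,0],[-1,0.13,0.57,0,0,0,0],[-1,0.13,0.57,0,0,0,0],[-1,0.13,0.57,0,0,0,0],[-1,0.13,0.57,0,0,0,0],[-1,0.13,0.57,0,0,0,0],[-1,0.13,0.57,0,0,0,0],[-1,0.13,0.57,0,0,0,0],[-1,0.13,0.57,0,0,0,0],[-1,0.13,0.57,0,0,0,0],[-1,0.13,0.57,0,0,0,0],[-1,0.13,0.57,0,0,0,0],[-1,0.13,0.57,0,0,0,0],[-1,0.13,0.57,0,0,0,0],[-1,0.13,0.57,0,0,0,0],[-1,0.16,0.57,0,0,0,0],[-1,0.16,0.59,0,0,0,0],[-1,0,0,0,0,0,0.61],[-1,0,0,0,0,0,0.61]],
])

```text
time_s: 14.95
ee_pos: [0.3972, 0.2208, 0.2953]
tool_rot: [[-0.997, 0.081, -0.001], [0.081, 0.997, -0.007], [0.0, -0.007, -1.0]]
wrist_force: [-0.4, -0.1, -0.5]
grip_width: 0.0854
finger_force: 0.0
```

Run:
```python
from h import *
from plant import *
s=sense();print(s["ee_pos"].round(4),s["tool_rot"].round(3))
out=[]
for n,(x,y,w,h) in (("top",(300,150,160,120)),("scene",(60,220,212,159)),("wrist",(0,0,512,384))):
    c=read_camera(n);i=c["img"].copy()
    if n=="wrist":
        for P in ([(-135,-16,49),(-102,-16,49),(-102,16,49),(-135,16,49)],[(-102,-132,52),(98,-132,52),(98,132,52),(-102,132,52)]):
            q=proj(0,fr(.5186,.2108,-.08,np.array(P)/1e3),c["intrinsics"],c["pose"]);cv2.polylines(i,[q.round().astype(int)],True,(0,0,255),1)
    out.append(cv2.resize(i[y:y+h,x:x+w],(400,300),interpolation=cv2.INTER_CUBIC))
out.append(out[0]*0)
cv2.imwrite("pics/h3.png",np.vstack([np.hstack(out[:2]),np.hstack(out[2:])]))
```

```text
[0.3972 0.2208 0.2953] [[-0.997  0.081 -0.001]
 [ 0.081  0.997 -0.007]
 [ 0.    -0.007 -1.   ]]
```

View pics/h3.png

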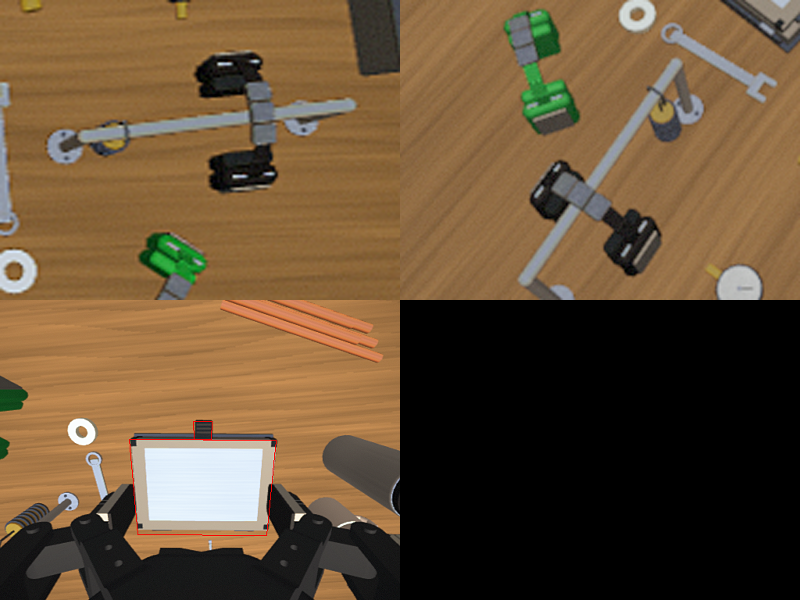

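The muffs hang stably on the rail: top panel crown (262,115), cups (228,75) and (240,172). The tab overlay matches the wrist view at (203,429). Descending on the tab.

Request:
apply_moves([
  [[-1,0.04,0,0.4,0,0,0],[-1,0,0,0.8,0,0,0],[-1,0,0,0.8,0,0,0],[-1,0,0,0.8,0,0,0],[-1,0,0,0.8,0,0,0],[-1,0,0,0.8,0,0,0],[-1,0,0,0.5,0,0,0],[-1,0,0,0.3,0,0,0],[-1,0,0,0.16,0,0,0],[-1,0,0,0,0,0,0],[1,0,0,0,0,0,0],[1,0,0,0,0,0,0],[1,0,0,0,0,0,0],[1,0,0,0,0,0,0],[1,0,0,0,0,0,0],[1,0,0,0,0,0,0]],
], newtons=60)

```text
time_s: 17.1
ee_pos: [0.3973, 0.2231, 0.0301]
tool_rot: [[-0.997, 0.082, 0.004], [0.082, 0.997, 0.002], [-0.004, 0.002, -1.0]]
wrist_force: [-3.4, 13.1, 4.0]
grip_width: 0.0306
finger_force: 59.7
```

Run:
```python
import numpy as np
r=.212;f=.014;t=np.radians(np.linspace(0,100,26))+f
X=-r*np.cos(t);Z=r*np.sin(t)
for i,(a,b) in enumerate(zip(-np.diff(X)/.05,-np.diff(Z)/.05)):print((i+1)*4,round(a,2),round(b,2))
```

```text
4 -0.01 -0.3
8 -0.04 -0.29
12 -0.06 -0.29
16 -0.08 -0.29
20 -0.1 -0.28
24 -0.11 -0.27
28 -0.13 -0.26
32 -0.15 -0.25
36 -0.17 -0.24
40 -0.19 -0.23
44 -0.2 -0.22
48 -0.22 -0.2
52 -0.23 -0.19
56 -0.24 -0.17
60 -0.25 -0.15
64 -0.26 -0.14
68 -0.27 -0.12
72 -0.28 -0.1
76 -0.29 -0.08
80 -0.29 -0.06
84 -0.29 -0.04
88 -0.3 -0.02
92 -0.3 0.0
96 -0.29 0.02
100 -0.29 0.05
```

Request:
apply_moves([
  [[1,0,0.04,0,0,0,0],[1,-0.01,0,-0.3,0,0,0],[1,-0.04,0,-0.29,0,0,0],[1,-0.06,0,-0.29,0,0,0],[1,-0.08,0,-0.29,0,0,0],[1,0,0,0,0,0,0]],
], newtons=70)

```text
time_s: 17.85
ee_pos: [0.4079, 0.2222, 0.0884]
tool_rot: [[-0.997, 0.08, 0.005], [0.08, 0.997, -0.002], [-0.006, -0.002, -1.0]]
wrist_force: [2.8, 4.0, -1.5]
grip_width: 0.0303
finger_force: 71.6
```

Request:
apply_moves([
  [[1,-0.1,0,-0.28,0,0,0],[1,-0.11,0,-0.27,0,0,0],[1,-0.13,0,-0.26,0,0,0],[1,-0.15,0,-0.25,0,0,0],[1,-0.17,0,-0.24,0,0,0],[1,-0.19,0,-0.23,0,0,0],[1,-0.2,0,-0.22,0,0,0],[1,-0.22,0,-0.2,0,0,0],[1,-0.23,0,-0.19,0,0,0],[1,0,0,0,0,0,0]],
])

```text
time_s: 19.1
ee_pos: [0.48, 0.2161, 0.1916]
tool_rot: [[-0.997, 0.079, -0.002], [0.079, 0.997, -0.004], [0.001, -0.004, -1.0]]
wrist_force: [3.8, 4.4, -11.3]
grip_width: 0.0305
finger_force: 71.3
```

Request:
apply_moves([
  [[1,-0.24,0,-0.17,0,0,0],[1,-0.25,0,-0.15,0,0,0],[1,-0.26,0,-0.14,0,0,0],[1,-0.27,0,-0.12,0,0,0],[1,-0.28,0,-0.1,0,0,0],[1,-0.29,0,-0.08,0,0,0],[1,-0.29,0,-0.06,0,0,0],[1,0,0,0,0,0,0]],
])

```text
time_s: 20.1
ee_pos: [0.5739, 0.2082, 0.2326]
tool_rot: [[-0.997, 0.082, -0.002], [0.082, 0.997, -0.006], [0.002, -0.006, -1.0]]
wrist_force: [2.5, 4.8, -17.2]
grip_width: 0.0276
finger_force: 69.6
```

```bash
cat > lid.py <<'E'
from h import *
from plant import *
import sys
out=[]
for n,(x,y,w,h) in (("top",(160,130,160,120)),("scene",(190,60,200,150)),("wrist",(96,150,312,234))):
    c=read_camera(n);i=c["img"].copy()
    th=np.radians(float(sys.argv[2]));ct,st=np.cos(th),np.sin(th)
    def rot(P):
        P=np.array(P,float);X=P[:,0]-90;Z=P[:,2]-40
        return np.c_[90+X*ct+Z*st,P[:,1],40-X*st+Z*ct]
    s=400/w;i=cv2.resize(i[y:y+h,x:x+w],(400,300),interpolation=cv2.INTER_CUBIC)
    for P in ([(-135,-16,43),(-102,-16,43),(-102,16,43),(-135,16,43)],[(-102,-132,36),(90,-132,36),(90,132,36),(-102,132,36)],[(-102,-132,52),(90,-132,52),(90,132,52),(-102,132,52)]):
        q=(proj(0,fr(.5186,.2108,-.08,rot(P)/1e3),c["intrinsics"],c["pose"])-[x,y])*s;cv2.polylines(i,[q.round().astype(int)],True,(0,0,255),1)
    out.append(i)
out.append(out[0]*0)
cv2.imwrite(sys.argv[1],np.vstack([np.hstack(out[:2]),np.hstack(out[2:])]))
E
python3 lid.py pics/l1.png 80
```

```text
(no output)
```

View pics/l1.png

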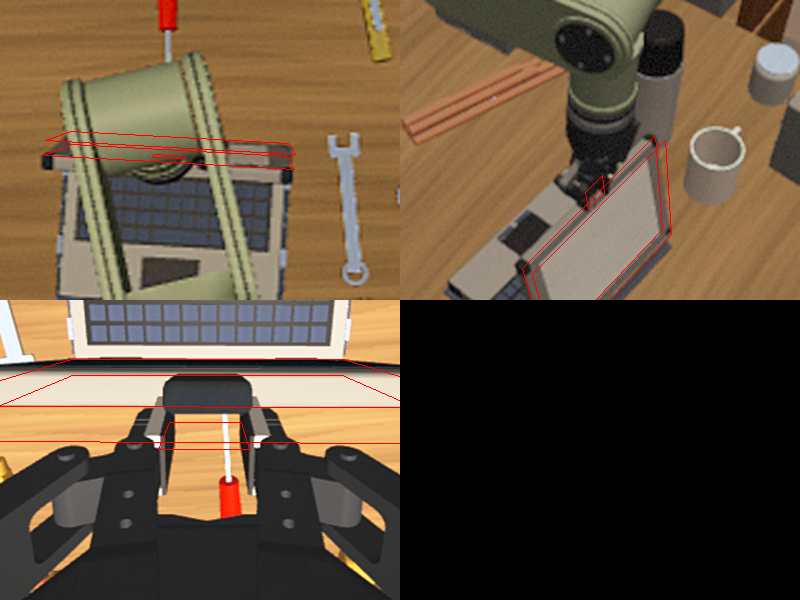

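The tab has slid to the front edge of the pads (wrist panel 208,400) and the lid is at about 74°. It stays where it is left, so I'll let go, step back 20 mm and grip again.

Request:
apply_moves([
  [[1,0,0,0.06,0,0,0],[0.2,0,0,0,0,0,0],[-0.2,0,0,0,0,0,0],[-0.2,0,0,0,0,0,0],[-0.2,0,0,0,0,0,0],[-0.2,0.2,0,0,0,0,0],[-0.2,0.2,0,0,0,0,0],[-0.2,0,0,0,0,0,0]],
])

```text
time_s: 21.25
ee_pos: [0.5533, 0.2099, 0.2322]
tool_rot: [[-0.997, 0.079, 0.001], [0.079, 0.997, -0.006], [-0.001, -0.006, -1.0]]
wrist_force: [-0.4, -0.2, -0.1]
grip_width: 0.0511
finger_force: 0.0
```

```bash
python3 lid.py pics/l2.png 74; python3 -c "
from plant import *;s=sense();print(s['ee_pos'],s['grip_width'],s['wrist_force'])"
```

```text
[0.55436189 0.20972459 0.23234284] 0.05132321394670214 [-0.77075846  1.14908547  0.11109171]
```

View pics/l2.png

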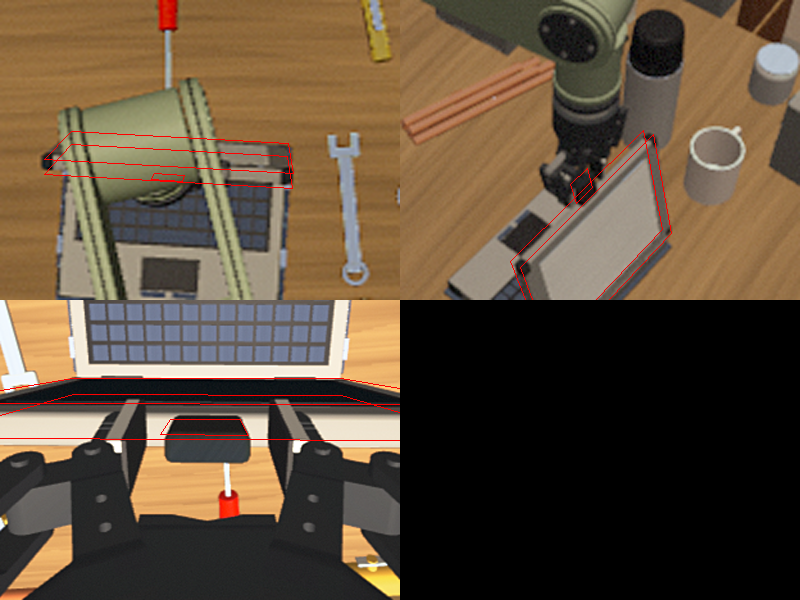

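The lid is at about 77° and the tab is laterally centred (wrist panel 207,440), a little ahead of the pad centre. Gripping again and carrying on.

Request:
apply_moves([
  [[-0.2,-0.1,0,0,0,0,0],[-0.2,-0.1,0,0,0,0,0],[-0.2,0,0,0,0,0,0],[1,0,0,0,0,0,0],[1,0,0,0,0,0,0],[1,0,0,0,0,0,0],[1,0,0,0,0,0,0],[1,0,0,0,0,0,0]],
], newtons=70)

```text
time_s: 22.4
ee_pos: [0.5644, 0.2091, 0.2325]
tool_rot: [[-0.997, 0.08, 0.002], [0.08, 0.997, -0.006], [-0.002, -0.005, -1.0]]
wrist_force: [-1.0, 0.8, 0.4]
grip_width: 0.0306
finger_force: 71.4
```

Request:
apply_moves([
  [[1,-0.1,0,-0.03,0,0,0],[1,-0.15,0,-0.03,0,0,0],[1,-0.15,0,-0.02,0,0,0],[1,-0.15,0,-0.01,0,0,0],[1,-0.15,0,0,0,0,0],[1,-0.15,0,0,0,0,0],[1,-0.15,0,0,0,0,0],[1,-0.15,0,0.02,0,0,0],[1,-0.15,0,0.02,0,0,0],[1,0,0,0,0,0,0]],
])

```text
time_s: 23.65
ee_pos: [0.6284, 0.2037, 0.2356]
tool_rot: [[-0.997, 0.078, -0.001], [0.078, 0.997, -0.006], [0.001, -0.006, -1.0]]
wrist_force: [-3.9, -0.3, 4.8]
grip_width: 0.0304
finger_force: 69.3
```

```bash
cat > ang.py <<'E'
from h import *
from plant import *
s=sense();print(s["ee_pos"].round(4))
ths=np.arange(70,112,1.);t=np.linspace(.04,.96,80)[:,None]
F=(.5186,.2108,-.08)
for n in("scene","top"):
    c=read_camera(n);cv2.imwrite(f"{n}_now.png",c["img"]);i=c["img"].astype(np.float32)
    i=cv2.GaussianBlur(i,(0,0),.8);K,T=c["intrinsics"],c["pose"]
    gx=cv2.Sobel(i,-1,1,0);gy=cv2.Sobel(i,-1,0,1)
    segs={"top52":((-102,-132,52),(-102,132,52)),"top36":((-102,-132,36),(-102,132,36)),"R52":((-102,-132,52),(60,-132,52)),"R36":((-102,-132,36),(60,-132,36)),"L52":((-102,132,52),(60,132,52))}
    for k,(a,b) in segs.items():
        sc=[]
        for th in ths:
            ct,st=np.cos(np.radians(th)),np.sin(np.radians(th));P=np.array(a)*(1-t)+np.array(b)*t
            X=P[:,0]-90;Z=P[:,2]-40;P=np.c_[90+X*ct+Z*st,P[:,1],40-X*st+Z*ct]
            q=proj(0,fr(*F,P/1e3),K,T).astype(np.float32);d=q[-1]-q[0];nn=np.array([-d[1],d[0]])/np.hypot(*d)
            g=[cv2.remap(G,q[:,0:1].copy(),q[:,1:2].copy(),1)[:,0]for G in(gx,gy)]
            sc.append(np.median(np.abs(g[0]*nn[0]+g[1]*nn[1]).sum(1)))
        sc=np.array(sc);pk=[j for j in range(1,len(sc)-1) if sc[j]>=sc[j-1] and sc[j]>=sc[j+1]];pk=sorted(pk,key=lambda j:-sc[j])[:3]
        print(n,k,[(ths[j],int(sc[j])) for j in pk])
E
python3 ang.py
```

```text
[0.6284 0.2037 0.2356]
scene top52 [(np.float64(74.0), 561), (np.float64(91.0), 418), (np.float64(105.0), 362)]
scene top36 [(np.float64(79.0), 618), (np.float64(96.0), 446), (np.float64(92.0), 386)]
scene R52 [(np.float64(104.0), 224), (np.float64(98.0), 191), (np.float64(77.0), 86)]
scene R36 [(np.float64(91.0), 143), (np.float64(83.0), 128), (np.float64(109.0), 103)]
scene L52 [(np.float64(90.0), 316), (np.float64(84.0), 291), (np.float64(87.0), 232)]
top top52 [(np.float64(79.0), 993), (np.float64(87.0), 713), (np.float64(76.0), 707)]
top top36 [(np.float64(84.0), 1059), (np.float64(92.0), 700), (np.float64(81.0), 665)]
top R52 [(np.float64(88.0), 620), (np.float64(71.0), 354), (np.float64(76.0), 335)]
top R36 [(np.float64(95.0), 490), (np.float64(100.0), 472), (np.float64(74.0), 343)]
top L52 [(np.float64(92.0), 530), (np.float64(85.0), 278), (np.float64(74.0), 64)]
```

Request:
apply_moves([
  [[1,-0.1,0,0.01,0,0,0],[1,-0.1,0,0.02,0,0,0],[1,-0.12,0,0.02,0,0,0],[1,0,0,0,0,0,0],[0.2,0,0,0,0,0,0],[-0.2,0,0,0,0,0,0],[-0.2,0,0,0,0,0,0],[-0.2,0,0,0,0,0,0],[-0.2,0,0,-0.2,0,0,0],[-0.2,0,0,-0.6,0,0,0],[-0.2,0,0,-0.6,0,0,0],[-0.2,0.6,0.4,-0.4,0,0,0],[-0.2,0.8,0.8,0,0,0,0],[-0.2,0.8,0.8,0,0,0,0],[-0.2,0.8,0.8,0,0,0,0],[-0.2,0.8,0.8,0,0,0,0],[-0.2,0.8,0.8,0,0,0,0],[-0.2,0.6,0.6,0,0,0,0],[-0.2,0,0,0,0,0,0]],
])

```text
time_s: 26.12
ee_pos: [0.4034, 0.4753, 0.3215]
tool_rot: [[-0.997, 0.075, 0.002], [0.075, 0.997, -0.005], [-0.002, -0.004, -1.0]]
wrist_force: [-0.1, -0.4, -0.6]
grip_width: 0.0513
finger_force: 0.0
```

```bash
python3 ang.py
```

```text
[0.4034 0.4753 0.3215]
scene top52 [(np.float64(74.0), 542), (np.float64(95.0), 478), (np.float64(92.0), 352)]
scene top36 [(np.float64(79.0), 603), (np.float64(100.0), 528), (np.float64(96.0), 374)]
scene R52 [(np.float64(100.0), 191), (np.float64(105.0), 173), (np.float64(83.0), 115)]
scene R36 [(np.float64(96.0), 157), (np.float64(83.0), 127), (np.float64(93.0), 90)]
scene L52 [(np.float64(95.0), 334), (np.float64(91.0), 229), (np.float64(79.0), 63)]
top top52 [(np.float64(80.0), 1093), (np.float64(91.0), 977), (np.float64(76.0), 805)]
top top36 [(np.float64(84.0), 1081), (np.float64(96.0), 929), (np.float64(81.0), 763)]
top R52 [(np.float64(95.0), 556), (np.float64(71.0), 360), (np.float64(76.0), 341)]
top R36 [(np.float64(100.0), 474), (np.float64(106.0), 470), (np.float64(74.0), 351)]
top L52 [(np.float64(89.0), 347), (np.float64(97.0), 290), (np.float64(101.0), 288)]
```

```bash
cat > prof.py <<'E'
from h import *
F=(.5186,.2108,-.08)
ys=np.r_[np.linspace(-110,-40,30),np.linspace(40,110,30)]
for n in("scene","top"):
    i=cv2.imread(n+"_now.png").astype(np.float32);K,T=C[n]["K"],C[n]["T"]
    row=[]
    for th in np.arange(82,112,1.):
        ct,st=np.cos(np.radians(th)),np.sin(np.radians(th));P=np.c_[90-192*ct+12*st+0*ys,ys,40+192*st+12*ct+0*ys]
        q=proj(0,fr(*F,P/1e3),K,T).astype(np.float32)
        m=np.median(cv2.remap(i,q[:,:1].copy(),q[:,1:].copy(),1)[:,0],0);row.append(f"{th:.0f}:"+"/".join(str(int(v)) for v in m))
    print(n," ".join(row))
# where model lines lie in 52-scan if theta=100 or 96
for n in("scene","top"):
    K,T=C[n]["K"],C[n]["T"]
    f=lambda th,z:proj(0,fr(*F,np.array([90-192*np.cos(th)+(z-40)*np.sin(th),0,40+192*np.sin(th)+(z-40)*np.cos(th)])/1e3),K,T)
    print(n,[(d,[f(np.radians(d),z).round(1).tolist() for z in(36,52)]) for d in(91,96,100)])
E
python3 prof.py
```

```text
scene 82:73/95/111 83:72/93/109 84:69/90/106 85:63/81/97 86:64/79/98 87:69/93/109 88:69/91/109 89:68/92/108 90:60/79/95 91:80/101/117 92:128/142/152 93:131/145/156 94:132/146/157 95:122/137/147 96:74/82/88 97:79/88/94 98:94/103/111 99:92/102/109 100:92/102/110 101:92/102/111 102:92/103/111 103:92/104/112 104:91/103/114 105:90/103/111 106:68/90/100 107:64/87/98 108:75/90/98 109:79/92/102 110:68/108/133 111:74/118/156
top 82:12/11/7 83:10/10/7 84:11/13/8 85:11/11/7 86:10/10/6 87:11/10/7 88:11/9/6 89:20/22/21 90:42/48/53 91:88/104/112 92:141/163/175 93:134/155/167 94:133/153/164 95:118/139/152 96:59/109/151 97:64/115/157 98:66/117/158 99:67/117/158 100:67/117/158 101:65/116/156 102:65/114/154 103:62/108/146 104:62/108/147 105:63/111/149 106:64/113/153 107:65/114/154 108:64/114/153 109:65/114/153 110:64/114/153 111:65/113/152
scene [(91, [[297.5, 166.5], [302.6, 170.0]]), (96, [[302.8, 170.2], [307.9, 174.1]]), (100, [[307.1, 173.5], [312.1, 177.6]])]
top [(91, [[228.5, 180.9], [228.8, 174.9]]), (96, [[228.9, 174.6], [229.3, 168.8]]), (100, [[229.2, 169.8], [229.6, 164.1]])]
```

Both views put the lid at about 95.5°, since the lid's top edge strip ends at the 95.5 line. I need about 4.5° more, so I'll push the tab gently from the front with closed fingers.

Request:
apply_moves([
  [[1,-0.49,-0.64,0,0,0,0],[1,-0.49,-0.64,0,0,0,0],[1,-0.49,-0.64,0,0,0,0],[1,-0.49,-0.64,0,0,0,0],[1,-0.49,-0.64,0,0,0,0],[1,-0.49,-0.64,0,0,0,0],[1,-0.49,-0.64,0,0,0,0],[1,-0.49,-0.64,0,0,0,0],[1,0,0,0,0,0,0],[1,0,0,0.4,0,0,0],[1,0,0,0.4,0,0,0],[1,0,0,0.4,0,0,0],[1,0,0,0.4,0,0,0],[1,0,0,0.07,0,0,0],[1,0,0,0,0,0,0]],
], newtons=40)

```text
time_s: 28.1
ee_pos: [0.5809, 0.2015, 0.2393]
tool_rot: [[-0.997, 0.08, 0.002], [0.08, 0.997, -0.006], [-0.002, -0.006, -1.0]]
wrist_force: [-1.3, -0.3, -0.4]
grip_width: 0.0
finger_force: 0.0
```

Request:
apply_moves([
  [[1,-0.16,0,0,0,0,0],[1,-0.16,0,0,0,0,0],[1,-0.16,0,0,0,0,0],[1,-0.12,0,0,0,0,0],[1,-0.1,0,0,0,0,0],[1,0,0,0,0,0,0]],
])

```text
time_s: 28.85
ee_pos: [0.6154, 0.1988, 0.2386]
tool_rot: [[-0.997, 0.08, -0.0], [0.08, 0.997, -0.006], [-0.0, -0.006, -1.0]]
wrist_force: [-2.1, 0.6, 0.6]
grip_width: 0.0
finger_force: 1.0
```

Request:
apply_moves([
  [[1,-0.06,0,0,0,0,0],[1,-0.06,0,0,0,0,0],[1,-0.06,0,0,0,0,0],[1,-0.06,0,0,0,0,0],[1,0,0,0,0,0,0]],
])

```text
time_s: 29.48
ee_pos: [0.6275, 0.1978, 0.2381]
tool_rot: [[-0.997, 0.08, 0.0], [0.08, 0.997, -0.006], [-0.001, -0.006, -1.0]]
wrist_force: [-4.0, 0.2, -2.9]
grip_width: -0.0003
finger_force: 2.0
```

```bash
python3 ang.py|head -1; python3 prof.py | head -2 | cut -d' ' -f1,10-28
```

```text
[0.6275 0.1978 0.2381]
scene 90:60/60/61 91:65/82/97 92:66/90/106 93:67/92/107 94:67/88/97 95:102/116/130 96:134/148/159 97:134/148/160 98:135/150/161 99:115/128/138 100:69/76/82 101:83/91/97 102:86/95/102 103:86/95/102 104:87/96/104 105:88/98/105 106:73/92/107 107:66/87/97 108:78/92/102
top 90:18/17/18 91:17/18/15 92:24/31/30 93:43/61/61 94:54/75/73 95:102/128/135 96:122/151/156 97:122/144/155 98:122/142/150 99:91/122/135 100:82/115/150 101:88/121/147 102:89/128/141 103:92/128/138 104:90/126/138 105:95/127/142 106:93/126/149 107:98/133/149 108:97/131/151
```

Request:
apply_moves([
  [[1,-0.05,0,0,0,0,0],[1,0,0,0,0,0,0],[1,0.1,0,0,0,0,0],[1,0.4,0,0,0,0,0],[1,0.4,0,0,0,0,0],[1,0,0,-0.6,0,0,0],[1,0,0,-0.6,0,0,0],[1,0,0,-0.6,0,0,0],[1,0.4,0.6,0,0,0,0],[1,0.6,0.8,0,0,0,0],[1,0.6,0.8,0,0,0,0],[1,0.6,0.8,0,0,0,0],[1,0.6,0.8,0,0,0,0],[1,0.6,0.8,0,0,0,0],[1,0,0,0,0,0,0]],
])

```text
time_s: 31.45
ee_pos: [0.433, 0.448, 0.329]
tool_rot: [[-0.997, 0.075, 0.006], [0.075, 0.997, -0.002], [-0.006, -0.002, -1.0]]
wrist_force: [0.3, -1.5, 1.0]
grip_width: 0.0001
finger_force: 0.0
```

```bash
python3 ang.py|head -1; python3 prof.py | head -2 | cut -d' ' -f1,10-28
python3 - <<'E'
# muffs/other items unchanged check: compare with start images
import cv2,numpy as np
a=cv2.imread("top0_raw.png").astype(int);b=cv2.imread("top_now.png").astype(int)
d=(abs(a-b).max(2)>45).astype(np.uint8)
n,l,s,c=cv2.connectedComponentsWithStats(cv2.dilate(d,np.ones((3,3))))
print([tuple(x) for x in s[1:].tolist() if x[4]>30])
E
```

```text
[0.433 0.448 0.329]
scene 90:62/79/97 91:63/82/99 92:66/89/104 93:66/90/105 94:70/85/96 95:64/71/78 96:112/127/140 97:133/147/158 98:132/147/158 99:132/146/157 100:100/110/118 101:66/73/79 102:82/91/97 103:83/91/97 104:84/93/100 105:85/94/101 106:72/89/105 107:65/87/97 108:75/90/98
top 90:13/12/9 91:10/10/7 92:15/13/11 93:18/19/18 94:42/49/55 95:55/65/71 96:130/151/162 97:135/156/168 98:129/149/160 99:130/148/157 100:78/115/141 101:63/116/158 102:66/114/154 103:63/109/148 104:62/109/148 105:63/111/150 106:63/114/154 107:65/114/154 108:65/114/154
[(178, 160, 102, 105, 7583), (377, 169, 35, 59, 1251), (184, 198, 4, 23, 72), (21, 214, 200, 170, 14576), (182, 222, 4, 12, 37)]
```

```bash
python3 -c "
from plant import *
print(hand_in())"
```

```text
the job is handed in; nothing more can be done
None
```

The ear defenders hang by the headband on the rail with one cup on each side, the notebook's screen stands at about 100° as measured in two camera views, and the tools and parts were left where they lay; handed in at about 31 s.

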